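# Spot-check a magnet core in the test nest

### The arm

A 6-joint arm with a two-finger parallel gripper is mounted at the origin on the work surface. World frame = base frame: x ahead of the robot, y to its left, z up, the work surface at z = 0. Lengths are in m, angles in degrees, forces in N, time in s.
With the tool pointing down it reaches from about 0.35 to 0.975 m from the base axis. Payload 7.1 kg.
Tool frame: the origin (TCP) lies midway between the tips of the shut fingers; the grasp point (between the pads) lies 19 mm behind it; z points along the fingers, y is the line along which they close (so a half turn about z gives the same grasp; the last joint's range is limited). The gripper opens to 88 mm and grips with 3 to 60 N. Pads are 20 mm wide; open, the fingers measure 115 mm over their backs; the gripper's body (75 mm by 178 mm) begins 61 mm behind the grasp point.
Start: joints at [76.146, 24.242, 93.386, -0, 62.372, -1.089], TCP at [0.138, 0.61, 0.223] pointing down, gripper open.
Joint ranges: [-172.04, 172.04], [-51.8, 120.97], [4.93, 147.93], [-75.15, 255.16], [6.16, 154.13], [-145.62, 145.62]. Speed limits (degrees/s): [136.94, 136.94, 172.46, 180, 180, 180].

### API

Orientations are given as [roll, pitch, yaw] about the fixed x, y, z axes, in that order (R = Rz(yaw) Ry(pitch) Rx(roll)).
In Python, from bench import robot gives the robot as it stands.
- The arm moves only by the tool inch_along, called as name(argument=value, ...) on one line, values as JSON. Schema: {"type":"object","properties":{"ticks":{"type":"array","items":{"type":"number"},"minItems":4,"maxItems":40},"jaw":{"type":"number"},"clamp_n":{"type":"number"},"only":{"type":"string"},"quiet":{"type":"boolean"},"lines":{"type":"string"}},"required":["ticks"],"additionalProperties":false}. ticks is one flat list of numbers that holds 1 to 10 rows one after another, with no inner brackets; each row has 4 numbers: dx, dy, dz in m, then a turn about the tool's z in degrees; each row is the pose to reach, as a shift and turn from the pose commanded when the call began, along the tool's axes at that moment; what a row does not reach only later rows make up. A row lasts 1/8 s, in which the tool goes at most 0.0625 m and 10.7 degrees, less where a joint would pass 70% of its speed; a pose out of reach is approached as far as the arm can. jaw is the finger opening in m, set as the call begins (left out keeps the last). The fingers move at their own pace and stop on an object; clamp_n is the grip in N (left out, the last holds). Time passes only in rows, so rows that do not move let the fingers close. The tool returns the time, the measured TCP pose, the force, the opening and the grip force at its end. only (a regular expression) keeps the lines of the reply that match it, lines (a string "A,B") keeps lines A to B, and quiet returns only ok. Input that does not fit is refused with a message, and nothing moves.
- robot.get_state(): the state, without advancing time (a new reading comes with each control period).
- robot.grab_frame(name): name is "side" or "top" or "wrist"; returns a dict with "img" (400x640x3 uint8, red, green, blue), "fx", "fy", "cx", "cy" (pixels), "extrinsics" (4x4, takes a point from world to camera coordinates). Camera axes: x right, y down, z forward; pixel columns grow to the right and rows downward; lengths in m; the calibration is good to about 2 mm. A picture is of the moment at which its call begins. There is no depth.
- robot.finish_job(): hands the job in; it is judged then, once.
The state is a dict: "clock": time; "qpos": joint angles; "joint_velocities": joint speeds; "effort": joint torques, N m; "tool_pos": TCP position; "orientation": TCP orientation; "contact_force": force on the tool from outside, world axes, zero at the start; "torque": the same for the moment, N m; "width": finger opening in m; "grasp_force": force on a finger pad.
Only numpy, scipy, OpenCV 4.12 (cv2) and the standard library are available. Lean on these libraries where they do the work, as an engineer would, in place of code of your own. Each camera call takes 0.05 s, during which the arm holds its last target. There are 200 camera calls.

### The job

The cover plate with three windows on the black test nest is propped up at its orange-patched end: first press that end down until the plate sits flat and level on the nest. Then take the orange gauge out of its leaning stand and, holding it upright, touch its steel tip to the red dot on the marked core and press lightly, about 3 N, so the core sinks a few millimetres on its spring; touch no other core with it. Finish while still holding the gauge there, upright and pressing lightly, with the plate level and the tray, jar and caliper left where they are.

Things in the scene. Friction and masses are not known exactly. Their poses are not given: they have to be found in the camera images.
- nest: Black test nest fixed to the bench, 112 (x) by 206 (y) mm, 24 mm high. Origin: centre of its underside; z up. Three sprung cores stand in a row on its top at y = -45, 0, +45 mm, x = 0. Eight 6 mm steel posts, 12 mm above its top, stand round the plate at (x +-46.5, y +-75) and (x +-30, y +-94.5) mm. Place and yaw vary.
- plate: Loose aluminium cover plate, 84 (x) by 180 (y) by 6 mm, 0.25 kg, on the nest between the posts (1.5 mm play), axes along the nest's. Origin: centre of its underside. 28 mm square windows at y = -45, 0, +45 mm let the cores through. At the start its -y end is propped up 10 mm (tilt 0.06 rad); seated, its top face is level, 30 mm above the bench.
- press_pad (a point): Centre of the orange patch (40 by 18 mm) on the plate's top face, 78 mm from the plate's centre towards its raised -y end: the place to press.
- ejector (a joint): Brass ejector pin in the nest under the plate's raised end, at the nest's y = -80 mm. 0 = fully out, 10 mm above the nest's top, as at the start; 0.010 = fully in. It is friction-held (5 N) and stays where it is pushed; no spring.
- gauge: Loose orange gauge, 0.18 kg, 135 mm long. Origin: centre of the steel tip's end face (8 mm wide); z runs from tip to handle. Steel nose 45 mm long, widening to 15 mm within 16 mm of the tip; then a square body 26 by 26 mm, flats facing its x and y, z = 45 to 135 mm. Starts nose down in the stand, its top leaning 15 degrees along the stand's -x.
- gauge_grip (a point): On the gauge's axis in the middle of its square body, 90 mm from the tip: where to grip it, across the flats that face the gauge's y. It comes out of the stand by a pull of 50 mm or more along its own axis.
- stand: Fixed stand: grey foot 120 (x) by 90 (y) by 10 mm and a slate-blue block 56 by 56 by 55 mm leaning 15 degrees towards its -x (roughly to the robot). An 18 mm square hole, 50 mm deep, along the leaning axis takes the gauge's nose; its shoulder rests on the block's top, about 67 mm above the bench. Origin: centre of the foot's underside. Place and yaw vary.
- marked_core: The core with the red dot: cream-topped black block, 22 by 22 mm, its top 32 mm above the bench, 2 mm above the seated plate. Origin: 8 mm below the centre of its top. It stands in any of the nest's three places. Sprung straight down: 0.5 N starts it, then 0.8 N per mm, stop at 8 mm (7 N).
- dot (a point): Centre of the red dot (10 mm diameter) on the marked core's top face.
- core_b: Core like the marked one but without a dot, in another place of the nest; not to be touched with the gauge.
- core_c: Second core without a dot; not to be touched with the gauge.
- core_tray: Loose white tray, 110 (x) by 160 (y) by 21 mm, with a grid of cream cores; origin at the centre of its underside. Leave alone.
- jar: Loose jar with a blue cap, 52 mm diameter, 65 mm high; origin at the centre of its underside. Leave alone.
- caliper: Loose steel caliper, 150 mm long along y, 12 mm high; origin at the centre of its underside. Leave alone.

How it is judged:
By the outcome, as a careful person would: the job done as asked, in the order asked, and still so for the second after the job is handed in, while the arm keeps its last pose, push and grip.
It also fails if it takes over 58 s, if anything falls off the work surface, if the arm or the gripper's body presses on something with over 40 N, if the wrist force passes 120 N, or if a joint passes its speed limit or range.

## Working session

There is one attempt and no reset: what is moved stays moved. The work goes in short steps, Python scripts to look and compute and a tool call to move; the robot and the scene stay as the last step left them, time stands still between calls to the robot, and variables do not carry over. Pictures are saved under pics/ and viewed, at most 12 in all, crops included, and the job is handed in when it is done.

```bash
ls; mkdir -p pics
```

Run:
```python
from bench import robot
import cv2,numpy as np
s=robot.get_state();print(s)
for n in ["top","side"]:
    f=robot.grab_frame(n);np.savez('pics/'+n+'0.npz',**f);cv2.imwrite('pics/'+n+'0.png',f["img"][:,:,::-1]);print(n,f["fx"],f["fy"],f["cx"],f["cy"],np.round(f["extrinsics"],3).tolist())
```

```text
bench.py
pics
{'clock': 0.0, 'qpos': array([ 7.61471391e+01,  2.42845981e+01,  9.34314554e+01,  6.27524053e-05,
        6.23734979e+01, -1.08848220e+00]), 'joint_velocities': array([ 0.11679123,  0.0607543 , -0.10124238,  0.00659861,  0.01929756,
        0.05932068]), 'effort': array([ 8.29747842e-04, -5.44625401e+01, -2.73669684e+01,  6.44294475e-02,
        2.29890546e-02, -1.07344383e-04]), 'tool_pos': array([0.13792671, 0.60901166, 0.22189973]), 'orientation': array([-1.79910466e+02, -1.75670147e-03,  1.67235591e+02]), 'contact_force': array([-0.58505813, -0.06118136,  1.14941834]), 'torque': array([ 0.04727528,  0.07129192, -0.01936989]), 'grasp_force': 0.0, 'width': 0.08787182591533872}
top 362.840614156323 362.840614156323 319.64026475415955 192.19204221810944 [[0.005, -1.0, -0.021, 0.013], [-0.993, -0.003, -0.12, 0.6], [0.12, 0.022, -0.993, 0.914], [0.0, 0.0, 0.0, 1.0]]
side 455.65089038446706 455.65089038446706 317.58059791045275 202.5669395137774 [[-0.977, -0.212, 0.008, 0.562], [-0.157, 0.7, -0.697, 0.136], [0.142, -0.682, -0.717, 0.867], [0.0, 0.0, 0.0, 1.0]]
```

View pics/top0.png

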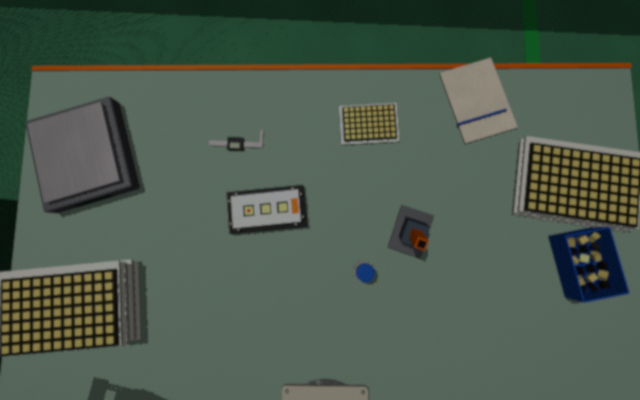

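View pics/side0.png

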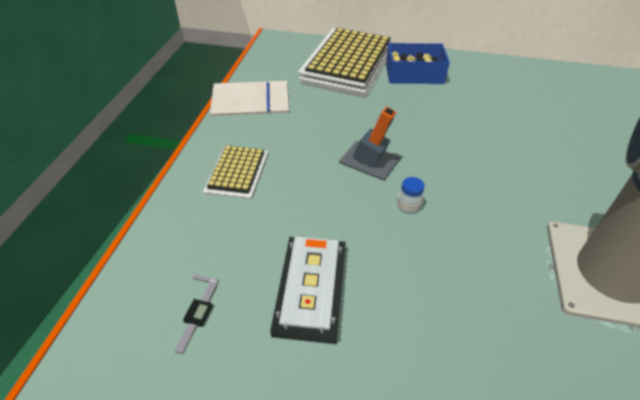

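The top view shows the nest at about (267,209), with the orange patch at (295,205) and the red dot at (249,211). The gauge is at (420,241) in its stand at (410,232), and the jar is at (366,273). The side view shows the patch at (316,243), the dot at (308,301) and the gauge from about (389,112) down to (376,140).

Create h.py:
```python
import cv2,numpy as np
from scipy.optimize import least_squares
def ray(f,p):
    E=np.array(f["extrinsics"]);R,t=E[:3,:3],E[:3,3]
    d=R.T@np.array([(p[0]-f["cx"])/f["fx"],(p[1]-f["cy"])/f["fy"],1.]);return -R.T@t,d/np.linalg.norm(d)
def plane(f,p,z):
    o,d=ray(f,p);return o+d*(z-o[2])/d[2]
def tri(*fp):
    A=np.zeros((3,3));b=np.zeros(3);L=[]
    for f,p in fp:
        o,d=ray(f,p);M=np.eye(3)-np.outer(d,d);A+=M;b+=M@o;L.append((o,M))
    x=np.linalg.solve(A,b);return x,[round(1e3*float(np.linalg.norm(M@(x-o))),1) for o,M in L]
def proj(f,X):
    E=np.array(f["extrinsics"]);c=E[:3,:3]@X+E[:3,3];return np.array([f["fx"]*c[0]/c[2]+f["cx"],f["fy"]*c[1]/c[2]+f["cy"]])
def blobs(f,lo,hi,amin=5):
    hsv=cv2.cvtColor(np.ascontiguousarray(f["img"]),cv2.COLOR_RGB2HSV)
    m=cv2.inRange(hsv,np.array(lo),np.array(hi))
    n,l,s,c=cv2.connectedComponentsWithStats(m)
    return [(c[i].round(2),s[i].tolist(),cv2.minAreaRect(np.argwhere(l==i)[:,::-1].astype(np.float32))) for i in range(1,n) if s[i][4]>=amin],m
```

Run:
```python
from h import *
F={n:dict(np.load(f'pics/{n}0.npz')) for n in["top","side"]}
for n,f in F.items():
    print(n)
    for lo,hi,nm in [((3,190,90),(14,255,255),'orange'),((0,150,90),(3,255,255),'red0'),((170,120,90),(180,255,255),'red1'),((17,60,120),(35,255,255),'yel'),((108,150,60),(125,255,255),'blue')]:
        for c,s,r in blobs(f,lo,hi)[0]:
            if (200<c[0]<440 and 90<c[1]<360 and n=='top') or (n=='side' and 270<c[0]<440 and 95<c[1]<350): print(nm,c,s,np.round(r[1],1),round(r[2],1))
a=cv2.resize(F['top']['img'][190:275,340:450],None,fx=6,fy=6,interpolation=2)[:510,:400*2]
b=cv2.resize(F['side']['img'][95:185,330:430],None,fx=6,fy=6,interpolation=2)
cv2.imwrite('pics/c0.png',np.hstack([a[:, 200:600],b[:510,:400]])[:,:,::-1])
```

```text
top
orange [294.  200.5] [293, 200, 3, 2, 6] [1. 2.] 90.0
orange [294.59 206.86] [293, 203, 4, 9, 22] [8. 3.] 90.0
orange [419.57 240.38] [414, 236, 14, 12, 61] [ 9.6 13.5] 66.0
yel [379.6 106.7] [378, 105, 4, 4, 10] [2.7 2.7] 26.6
yel [391.   106.29] [390, 105, 3, 3, 7] [2. 2.] 90.0
yel [345.64 108.55] [344, 107, 4, 4, 11] [2.8 2.8] 45.0
yel [351.  108.5] [350, 107, 3, 4, 8] [2.1 2.1] 45.0
yel [357.   108.29] [356, 107, 3, 3, 7] [2. 2.] 90.0
yel [362.64 107.55] [361, 106, 4, 4, 11] [2.8 2.8] 45.0
yel [368.  107.5] [367, 106, 3, 4, 8] [2.1 2.1] 45.0
yel [374.   107.29] [373, 106, 3, 3, 7] [2. 2.] 90.0
yel [385.17 106.83] [384, 106, 3, 3, 6] [1.4 2.1] 45.0
yel [385.88 112.12] [385, 111, 3, 3, 8] [2. 2.] 90.0
yel [391.29 112.  ] [390, 111, 3, 3, 7] [2. 2.] 90.0
yel [351.67 114.11] [350, 113, 4, 3, 9] [2.8 2.1] 45.0
yel [357.29 114.  ] [356, 113, 3, 3, 7] [2. 2.] 90.0
yel [363.  113.5] [362, 113, 3, 2, 6] [1. 2.] 90.0
yel [368.88 113.12] [368, 112, 3, 3, 8] [2. 2.] 90.0
yel [374.29 113.  ] [373, 112, 3, 3, 7] [2. 2.] 90.0
yel [380.  112.5] [379, 112, 3, 2, 6] [1. 2.] 90.0
yel [346.  114
[... 1875 characters left out ...]
 90.0
yel [347.  136.5] [346, 136, 3, 2, 6] [1. 2.] 90.0
yel [282.4  207.02] [279, 203, 8, 9, 58] [8. 7.] 90.0
yel [265.5 208.5] [262, 205, 8, 8, 60] [7. 7.] 90.0
yel [248.45 210.43] [245, 207, 8, 8, 49] [7. 7.] 90.0
blue [365.25 272.55] [357, 264, 18, 18, 256] [17.7 16.3] 45.0
side
orange [380.86 127.06] [370, 111, 24, 33, 315] [10.3 34.4] 26.6
orange [315.48 243.27] [307, 240, 18, 7, 96] [17.4  5.3] 5.2
orange [307.   301.17] [306, 300, 3, 3, 6] [2. 2.] 90.0
yel [313.44 259.06] [307, 254, 14, 11, 135] [10. 13.] 90.0
yel [310.5 279.5] [304, 274, 14, 12, 154] [11. 13.] 90.0
yel [307.21 301.85] [300, 295, 15, 14, 149] [14.2 12.4] 5.7
blue [412.56 186.09] [403, 178, 21, 18, 304] [17. 20.] 90.0
```

View pics/c0.png

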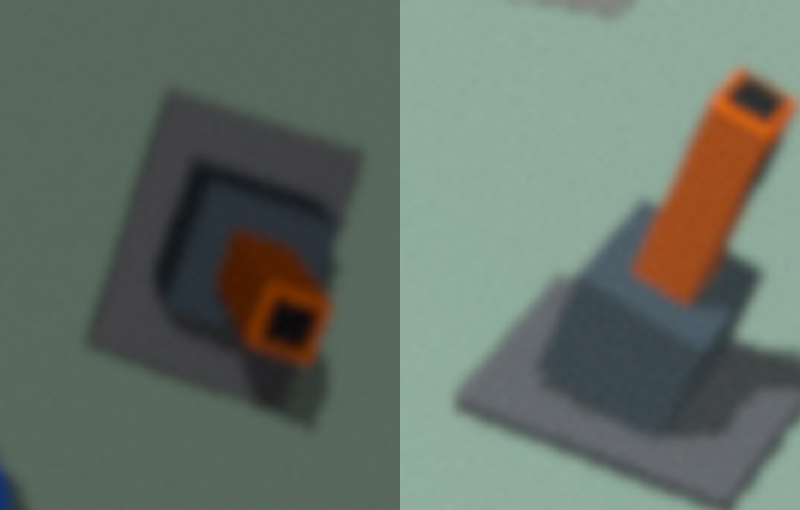

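Run:
```python
from h import *
T,S=[dict(np.load(f'pics/{n}0.npz')) for n in["top","side"]]
np.set_printoptions(precision=4,suppress=True)
c=[]
for n,a,b in [('patch',(294.6,205.3),(315.48,243.27)),('coreA',(282.4,207.0),(313.44,259.06)),('coreB',(265.5,208.5),(310.5,279.5)),('dot',(248.45,210.43),(307.1,301.5)),('gtop',(373.33+288/6-.5,190+321/6-.5),(389-.5,111.2)),('jarcap',(365.25,272.55),(412.56,186.09))]:
    print(n,*tri((T,a),(S,b)),plane(T,a,.032),plane(S,b,.032)); 
cn=[plane(T,(373.33+u/6-.5,190+v/6-.5),.01) for u,v in [(170,90),(360,152),(313,430),(90,343)]]
cn=np.array(cn);print(cn)
ex=cn[0]-cn[3]+cn[1]-cn[2];ey=cn[0]-cn[1]+cn[3]-cn[2]
print('yaw',np.degrees(np.arctan2(ex[1],ex[0])),np.degrees(np.arctan2(-ey[0],ey[1])),'ctr',cn.mean(0))
```

```text
patch [0.5632 0.0799 0.0384] [1.4, 1.4] [0.5651 0.0807 0.032 ] [0.5629 0.0748 0.032 ]
coreA [0.5595 0.1126 0.0321] [1.0, 1.0] [0.5606 0.1127 0.032 ] [0.5585 0.1124 0.032 ]
coreB [0.5552 0.1572 0.0307] [1.3, 1.3] [0.5565 0.1571 0.032 ] [0.5537 0.158  0.032 ]
dot [0.5505 0.2023 0.03  ] [0.9, 0.9] [0.5512 0.2019 0.032 ] [0.5493 0.2034 0.032 ]
gtop [ 0.4695 -0.2153  0.1532] [1.5, 1.5] [ 0.469 -0.246  0.032] [ 0.4725 -0.3954  0.032 ]
jarcap [ 0.3948 -0.1002  0.0556] [0.9, 0.9] [ 0.3933 -0.1026  0.032 ] [ 0.392 -0.126  0.032]
[[ 0.5701 -0.2022  0.01  ]
 [ 0.5428 -0.2853  0.01  ]
 [ 0.4215 -0.261   0.01  ]
 [ 0.4585 -0.1648  0.01  ]]
yaw -14.828157787061562 -19.707835297614352 ctr [ 0.4982 -0.2283  0.01  ]
```

inch_along(ticks=[-0.03, -0.024, 0, 0, -0.07, -0.056, 0, 0, -0.12, -0.095, 0, 2, -0.17, -0.135, 0, 5.5, -0.22, -0.175, 0, 5.5, -0.27, -0.214, 0, 5.5, -0.32, -0.254, 0, 5.5, -0.37, -0.294, 0, 5.5, -0.42, -0.333, 0, 5.5, -0.465, -0.37, 0, 5.5], jaw=0.0, clamp_n=30)

```text
clock: 1.35
tool_pos: [0.5079, 0.1478, 0.2226]
orientation: [180.0, -0.0, 161.7]
contact_force: [0.3, 0.9, 0.4]
width: 0.0002
grasp_force: 0.0
```

inch_along(ticks=[-0.037, -0.026, 0.04, 0, -0.06, -0.042, 0.08, 0, -0.06, -0.042, 0.13, 0, -0.06, -0.042, 0.15, 0, -0.06, -0.042, 0.15, 0])

```text
clock: 1.98
tool_pos: [0.5493, 0.0905, 0.0708]
orientation: [-179.9, -0.2, 161.7]
contact_force: [-0.2, 0.9, 0.5]
width: 0.0004
grasp_force: 0.0
```

inch_along(ticks=[-0.01, -0.004, 0, 0, -0.0163, -0.0057, 0.01, 0, -0.0163, -0.0057, 0.022, 0, -0.0163, -0.0057, 0.03, 0, -0.0163, -0.0057, 0.034, 0, -0.0163, -0.0057, 0.037, 0, -0.0163, -0.0057, 0.04, 0, -0.0163, -0.0057, 0.04, 0])

```text
clock: 2.98
tool_pos: [0.5645, 0.0805, 0.0325]
orientation: [180.0, 0.0, 161.7]
contact_force: [-0.5, 0.5, 0.6]
width: 0.0002
grasp_force: 0.0
```

inch_along(ticks=[0, 0, 0.001, 0, 0, 0, 0.002, 0, 0, 0, 0.003, 0, 0, 0, 0.004, 0, 0, 0, 0.004, 0])

```text
clock: 3.6
tool_pos: [0.5647, 0.0805, 0.0303]
orientation: [180.0, 0.0, 161.7]
contact_force: [-6.1, -1.3, 18.7]
width: 0.0006
grasp_force: 9.7
```

inch_along(ticks=[0, 0, 0.001, 0, 0, 0, 0.001, 0, 0, 0, 0.001, 0])

```text
clock: 3.98
tool_pos: [0.5648, 0.0805, 0.0302]
orientation: [180.0, 0.0, 161.7]
contact_force: [-8.4, -0.8, 29.6]
width: 0.0006
grasp_force: 14.7
```

inch_along(ticks=[0, 0, -0.02, 0, 0, 0, -0.06, 0, 0, 0, -0.11, 0, 0, 0.02, -0.15, 0, -0.0, 0.03, -0.17, 0], jaw=0.06)

```text
clock: 4.6
tool_pos: [0.5754, 0.1097, 0.2007]
orientation: [179.9, 0.2, 161.7]
contact_force: [0.7, 0.4, 0.1]
width: 0.0465
grasp_force: 0.0
```

Run:
```python
from bench import robot
from h import *
T=robot.grab_frame("top");S=robot.grab_frame("side")
np.savez('pics/top1.npz',**T);np.savez('pics/side1.npz',**S)
a=cv2.resize(T['img'][175:245,215:320],None,fx=3.8,fy=3.8,interpolation=2);b=cv2.resize(S['img'][225:350,260:360],None,fx=4,fy=4,interpolation=2)
c=np.zeros((500,800,3),np.uint8);c[:266,:399]=a[:266,:399];c[:500,400:800]=b
cv2.imwrite('pics/c1.png',c[:,:,::-1])
```

```text
(no output)
```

View pics/c1.png

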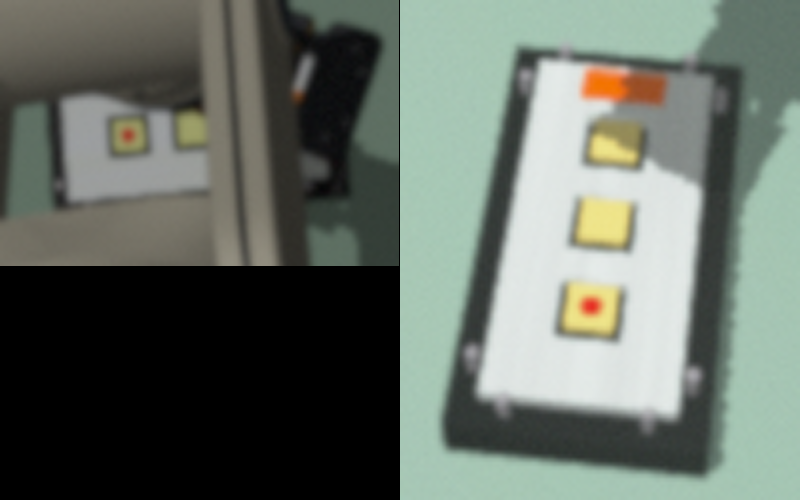

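The plate is now flat. The patch has dropped to (316,246) in the side view, and the tip stopped hard at z=0.0302. Next is the gauge.

inch_along(ticks=[0, -0.03, -0.01, 0, 0, -0.08, -0.03, 0, -0.005, -0.13, -0.06, 0, -0.01, -0.18, -0.08, 0, -0.013, -0.23, -0.08, 0, -0.013, -0.27, -0.08, 0, -0.013, -0.29, -0.08, 0, -0.013, -0.29, -0.08, 0], jaw=0.07)

```text
clock: 5.7
tool_pos: [0.4943, -0.1716, 0.2765]
orientation: [180.0, -0.1, 161.6]
contact_force: [0.3, -0.6, -0.5]
width: 0.0702
grasp_force: 0.0
```

Run:
```python
from bench import robot
import numpy as np
np.savez('pics/w0.npz',**robot.grab_frame("wrist"))
```

inch_along(ticks=[0, -0.025, 0, 0, 0, -0.05, 0, 0, 0, -0.05, 0, 0, 0, -0.05, 0, 0])

```text
clock: 6.25
tool_pos: [0.4799, -0.217, 0.2773]
orientation: [180.0, -0.0, 161.8]
contact_force: [0.4, 0.3, -0.5]
width: 0.07
grasp_force: 0.0
```

Run:
```python
from bench import robot
from h import *
np.savez('pics/w1.npz',**robot.grab_frame("wrist"))
a,b=[dict(np.load(f'pics/w{i}.npz'))['img'] for i in (0,1)]
cv2.imwrite('pics/w01.png',np.hstack([a[:,120:520],b[:,120:520]])[:,:,::-1])
```

```text
(no output)
```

View pics/w01.png

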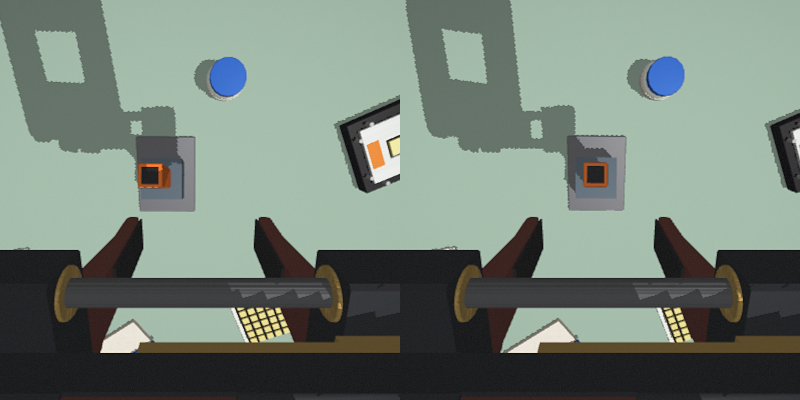

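Both wrist views show the gauge top square to the camera. It is at (151,176) on the left and (595,174) on the right, i.e. (271,176) and (315,174) in full frames. The stand is aligned with the fingers.

Run:
```python
from h import *
np.set_printoptions(precision=4,suppress=True)
W=[dict(np.load(f'pics/w{i}.npz')) for i in (0,1)];P=[]
for f,c0 in zip(W,[(271,176),(315,174)]):
    for b in blobs(f,(0,0,0),(180,255,60),100)[0]:
        if np.linalg.norm(b[0]-c0)<8: print('hole',b[0],b[1],b[2]);P.append(b[0])
    hsv=cv2.cvtColor(f['img'],cv2.COLOR_RGB2HSV)
    for b in blobs(f,(100,15,70),(130,80,140),300)[0]: print('grey',b[0],b[1],b[2])
x=tri((W[0],P[0]),(W[1],P[1]));print(x)
S=dict(np.load('pics/side1.npz'));print(tri((W[0],P[0]),(W[1],P[1]),(S,(388.5,111.2))))
# foot corners in right image -> yaw
c=[plane(W[1],(u-400+120,v),.01) for u,v in [(568,136.5),(625,136.5),(625,210),(568,210)]];c=np.array(c);print(c,c.mean(0))
for a,b in((3,0),(2,1)): 
    d=c[a]-c[b];print(np.degrees(np.arctan2(d[1],d[0])))
r=plane(W[1],P[1],.154);print('top z.154',r)
```

```text
hole [269.55 174.94] [262, 167, 16, 17, 270] ((269.5, 175.0), (16.0, 15.0), 90.0)
grey [286.14 180.22] [259, 156, 46, 44, 1086] ((281.5, 177.5), (43.0, 45.0), 90.0)
hole [315.45 174.01] [307, 166, 17, 17, 271] ((315.0, 174.0), (16.0, 16.0), 90.0)
grey [315.53 179.04] [295, 156, 42, 43, 1113] ((315.5, 177.0), (42.0, 41.0), 90.0)
(array([ 0.4677, -0.2157,  0.1553]), [0.0, 0.0])
(array([ 0.4681, -0.2161,  0.1528]), [0.2, 0.2, 0.1])
[[ 0.4289 -0.248   0.01  ]
 [ 0.456  -0.166   0.01  ]
 [ 0.5688 -0.2     0.01  ]
 [ 0.5397 -0.2881  0.01  ]] [ 0.4983 -0.2255  0.01  ]
-19.902917683074726
-16.785520982252255
top z.154 [ 0.468  -0.2158  0.154 ]
```

inch_along(ticks=[0, -0.0029, 0.04, 0, 0, -0.0029, 0.09, 0, 0, -0.0029, 0.14, 0, 0, -0.0029, 0.17, 0, 0, -0.0029, 0.186, 0, 0, -0.0029, 0.186, 0], jaw=0.07)

```text
clock: 7.05
tool_pos: [0.4787, -0.2202, 0.0911]
orientation: [180.0, -0.1, 161.8]
contact_force: [-0.5, -0.5, -0.0]
width: 0.0701
grasp_force: 0.0
```

inch_along(ticks=[0, 0, 0, 0, 0, 0, 0, 0, 0, 0, 0, 0, 0, 0, 0, 0, 0, 0, 0, 0, 0, 0, 0, 0], jaw=0.0, clamp_n=25)

```text
clock: 7.8
tool_pos: [0.4788, -0.2209, 0.0918]
orientation: [180.0, 0.0, 161.7]
contact_force: [-0.4, 1.3, 2.0]
width: 0.0263
grasp_force: 25.0
```

inch_along(ticks=[0.0026, 0, -0.0097, 0, 0.0052, 0, -0.0193, 0, 0.0091, 0, -0.0338, 0, 0.0129, 0, -0.0483, 0, 0.0168, 0, -0.0628, 0, 0.0181, 0, -0.0676, 0, 0.0181, 0.0, -0.09, 0, 0.0181, 0.02, -0.1, 0, 0.0181, 0.03, -0.1, 0, 0.0181, 0.03, -0.1, 0])

```text
clock: 9.05
tool_pos: [0.4707, -0.1861, 0.1912]
orientation: [-180.0, -0.0, 161.8]
contact_force: [-0.2, 0.5, -1.9]
width: 0.0259
grasp_force: 25.0
```

Run:
```python
from bench import robot
from h import *
T=robot.grab_frame("top");S=robot.grab_frame("side")
np.savez('pics/top2.npz',**T);np.savez('pics/side2.npz',**S)
a=cv2.resize(T['img'][185:285,360:460],None,fx=4,fy=4,interpolation=2);b=cv2.resize(S['img'][50:175,330:430],None,fx=4,fy=4,interpolation=2)
c=np.zeros((500,800,3),np.uint8);c[:400,:400]=a;c[:500,400:800]=b
cv2.imwrite('pics/c2.png',c[:,:,::-1])
```

```text
(no output)
```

View pics/c2.png

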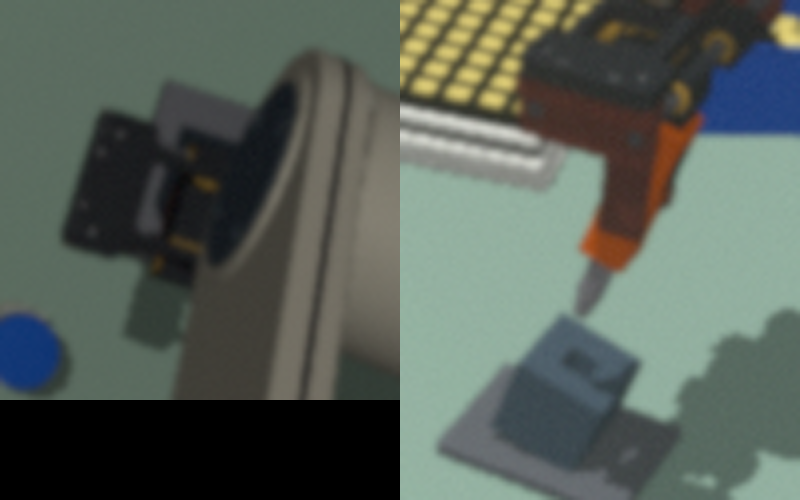

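The gauge came out cleanly but still leans about 15° (side crop: tip at (582,310), body towards (680,130)). The tool can't tilt, so I'll plant the tip on clear bench and swing the gauge upright in the pads.

inch_along(ticks=[0, 0.02, 0, 0, 0, 0.06, 0, 0, 0, 0.1, 0, 0, 0, 0.12, 0.02, 0, 0, 0.13, 0.05, 0, 0, 0.13, 0.08, 0, 0, 0.13, 0.1, 0, 0, 0.13, 0.112, 0, 0, 0.13, 0.116, 0, 0, 0.13, 0.116, 0])

```text
clock: 10.4
tool_pos: [0.5119, -0.0634, 0.0758]
orientation: [-180.0, 0.0, 161.7]
contact_force: [-0.8, 0.1, -2.4]
width: 0.0259
grasp_force: 25.0
```

inch_along(ticks=[0, 0, 0.003, 0, 0, 0, 0.005, 0, 0, 0, 0.006, 0, 0, 0, 0.006, 0])

```text
clock: 10.9
tool_pos: [0.5117, -0.0632, 0.0697]
orientation: [180.0, 0.0, 161.7]
contact_force: [-0.5, -0.3, -2.4]
width: 0.026
grasp_force: 25.0
```

inch_along(ticks=[0, 0, 0.001, 0, 0, 0, 0.0015, 0, 0, 0, 0.002, 0, 0, 0, 0.002, 0])

```text
clock: 11.4
tool_pos: [0.5119, -0.0632, 0.0684]
orientation: [180.0, 0.0, 161.7]
contact_force: [-2.4, 1.1, 8.6]
width: 0.0261
grasp_force: 25.0
```

inch_along(ticks=[0, 0, 0.0007, 0, 0, 0, 0.001, 0, 0, 0, 0.001, 0])

```text
clock: 11.78
tool_pos: [0.512, -0.0633, 0.0682]
orientation: [180.0, 0.0, 161.7]
contact_force: [-5.4, 1.1, 16.8]
width: 0.0259
grasp_force: 25.0
```

inch_along(ticks=[0, 0, -0.0005, 0, -0.0023, 0, -0.0009, 0, -0.0046, 0, -0.0014, 0, -0.0093, 0, -0.0020, 0, -0.014, 0, -0.0025, 0, -0.0187, 0, -0.0026, 0, -0.0211, 0, -0.0025, 0, -0.0234, 0, -0.0025, 0, -0.0234, 0, -0.0025, 0], clamp_n=12)

```text
clock: 12.9
tool_pos: [0.5342, -0.0706, 0.0692]
orientation: [180.0, 0.0, 161.7]
contact_force: [-1.3, 0.8, 2.9]
width: 0.0259
grasp_force: 12.0
```

Run:
```python
from bench import robot
from h import *
S=robot.grab_frame("side");T=robot.grab_frame("top");W=robot.grab_frame("wrist")
for n,f in(('side',S),('top',T),('w',W)): np.savez(f'pics/{n}3.npz',**f)
b=cv2.resize(S['img'][80:205,290:390],None,fx=4,fy=4,interpolation=2)
c=np.zeros((500,800,3),np.uint8);c[:400,:400]=W['img'][:,120:520];c[:500,400:800]=b
cv2.imwrite('pics/c3.png',c[:,:,::-1])
```

```text
(no output)
```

View pics/c3.png

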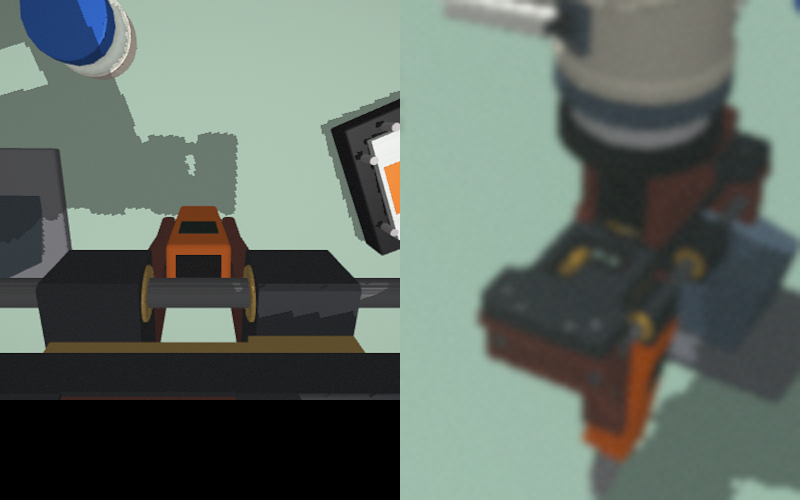

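Create ang.py:
```python
from h import *
def rows(f,c=319):
    hsv=cv2.cvtColor(f['img'],cv2.COLOR_RGB2HSV);o=(hsv[...,0]<18)&(hsv[...,1]>150)&(hsv[...,2]>70)
    return [(v,int(o[v].sum()),hsv[v,c-25:c+26:10,2].tolist()) for v in range(200,285)if o[v].sum()>5]
def toolray(f,p,tcp,yaw):
    o,d=ray(f,p);y=np.radians(yaw);X=np.array([np.cos(y),np.sin(y),0]);Y=np.array([np.sin(y),-np.cos(y),0])
    s=-(Y@(o-tcp))/(Y@d);q=o+s*d-tcp;return X@q,q[2]-.019,X@(o-tcp),o[2]-tcp[2]
```

Run:
```python
from ang import *
f=dict(np.load('pics/w3.npz'))
for r in rows(f): print(*r)
tcp=np.array([.5342,-.0706,.0692])
for v in (207,249): print(v,np.round(toolray(f,(319,v),tcp,161.7),4))
```

```text
200 25 [120, 122, 120, 123, 121, 122]
201 25 [121, 120, 120, 122, 120, 121]
202 25 [120, 121, 121, 120, 120, 121]
203 25 [121, 121, 122, 120, 121, 123]
204 25 [121, 123, 124, 122, 123, 121]
205 25 [123, 115, 115, 116, 118, 122]
206 52 [120, 115, 112, 113, 114, 120]
207 53 [121, 116, 115, 116, 115, 120]
208 51 [121, 115, 115, 116, 114, 121]
209 50 [121, 113, 115, 116, 117, 121]
210 47 [121, 116, 115, 116, 115, 121]
211 44 [122, 114, 114, 115, 116, 120]
212 43 [122, 116, 115, 115, 114, 120]
213 40 [120, 117, 115, 114, 115, 131]
214 39 [117, 115, 112, 115, 116, 181]
215 40 [142, 114, 114, 116, 114, 203]
216 41 [201, 115, 115, 116, 117, 187]
217 42 [173, 114, 115, 118, 115, 95]
218 43 [133, 116, 116, 116, 117, 57]
219 44 [83, 116, 116, 116, 118, 61]
220 45 [79, 112, 112, 111, 112, 62]
221 13 [49, 61, 63, 62, 62, 62]
222 12 [59, 30, 30, 29, 25, 61]
223 13 [77, 31, 28, 26, 31, 62]
224 14 [89, 30, 31, 30, 27, 60]
225 14 [94, 32, 30, 32, 28, 59]
226 14 [112, 31, 28, 29, 29, 58]
227 14 [118, 32, 30, 30, 31, 61]
228 14 [116, 33, 30, 28, 29, 78]
229 14 [114, 31, 30, 29, 30, 90]
230 14 [116, 28,
[... 1067 characters left out ...]
29, 34, 29, 33, 162]
260 20 [168, 29, 31, 33, 29, 163]
261 20 [168, 30, 26, 30, 25, 164]
262 20 [168, 29, 30, 30, 30, 162]
263 20 [168, 34, 31, 29, 28, 162]
264 20 [168, 32, 33, 28, 29, 163]
265 20 [167, 29, 27, 31, 27, 164]
266 20 [169, 27, 26, 30, 29, 161]
267 20 [167, 27, 28, 29, 29, 162]
268 20 [168, 23, 31, 32, 31, 162]
269 20 [167, 30, 29, 30, 30, 164]
270 20 [166, 27, 30, 30, 28, 163]
271 20 [168, 30, 25, 22, 31, 161]
272 20 [169, 30, 32, 28, 29, 163]
273 20 [169, 27, 27, 25, 26, 163]
274 20 [166, 29, 31, 31, 28, 164]
275 20 [169, 29, 29, 29, 34, 163]
276 20 [168, 28, 30, 31, 24, 166]
277 20 [157, 35, 34, 33, 36, 153]
207 [0.082  0.1682 0.0734 0.1622]
249 [0.0856 0.1668 0.0734 0.1622]
```

Add to ang.py:
```python
from scipy.optimize import brentq
def lean(f,tcp,yaw,vtop=None,vbot=None,slip=0):
    y=np.radians(yaw);X=np.array([np.cos(y),np.sin(y),0]);g=np.array(tcp)+[0,0,.019];out=[]
    for v,z in((vtop,.045),(vbot,-.045)):
        if v is None: continue
        def e(t): 
            t=np.radians(t);a=.013;b=z+slip
            return proj(f,g+X*(a*np.cos(t)+b*np.sin(t))+np.array([0,0,b*np.cos(t)-a*np.sin(t)]))[1]-v
        T=np.arange(-30,31,1.);E=[e(t) for t in T];out.append([round(brentq(e,T[i],T[i+1]),2) for i in range(60) if E[i]*E[i+1]<0])
    return out
```

Run:
```python
from ang import *
f=dict(np.load('pics/w3.npz'))
for s in(-.002,0,.002): print(s,lean(f,[.5342,-.0706,.0692],161.7,244.3,205,s))
w=dict(np.load('pics/w1.npz')) 
# calibration check against fixed stand: foot centre/edge known from before
```

```text
-0.002 [[11.94], [4.61]]
0 [[12.55], [3.93]]
0.002 [[13.12], [3.17]]
```

Add to ang.py:
```python
def lean2(f,tcp,yaw,vtop,vbot,slip=0):
    y=np.radians(yaw);X=np.array([np.cos(y),np.sin(y),0]);g=np.array(tcp)+[0,0,.019]
    def e(p):
        t=np.radians(p[0]);r=[]
        for v,z in((vtop,.045),(vbot,-.045)):
            a=.013+p[1]/1e3;b=z+slip;r.append(proj(f,g+X*(a*np.cos(t)+b*np.sin(t))+np.array([0,0,b*np.cos(t)-a*np.sin(t)]))[1]-v)
        return r
    return least_squares(e,[5,0]).x.round(2)
```

Run:
```python
from ang import *
f=dict(np.load('pics/w3.npz'))
for s in(-.003,0,.003): print(s,lean2(f,[.5342,-.0706,.0692],161.7,244.3,205,s))
```

```text
-0.003 [8.32 2.66]
0 [8.59 3.4 ]
0.003 [8.86 4.12]
```

inch_along(ticks=[0, 0, 0.0008, 0, -0.003, 0, 0.0006, 0, -0.006, 0, 0.0005, 0, -0.009, 0, 0.0005, 0, -0.012, 0, 0.0006, 0, -0.0135, 0, 0.0006, 0, -0.0135, 0, 0.0006, 0], clamp_n=6)

```text
clock: 13.92
tool_pos: [0.5469, -0.0749, 0.0684]
orientation: [-180.0, 0.0, 161.7]
contact_force: [-0.3, 0.4, 0.4]
width: 0.0259
grasp_force: 6.0
```

Create look.py:
```python
from bench import robot
from ang import *
import sys
s=robot.get_state();f=robot.grab_frame("wrist");np.savez(f'pics/{sys.argv[1]}.npz',**f)
hsv=cv2.cvtColor(f['img'],cv2.COLOR_RGB2HSV);V=np.median(hsv[190:290,305:334,2],axis=1)
m=((hsv[190:290,305:334,0]<18)&(hsv[190:290,305:334,1]>150)).mean(1)>.5
vb=190+np.argmax(m);V2=hsv[190:290,287:352,2].max(1);
b=[v for v in range(vb+25,285) if m[v-190] and V[v-190]>140][0]-.7
print(s['contact_force'].round(1),s['tool_pos'].round(4),'vb',vb,'vt',b,'lean,dx',lean2(f,s['tool_pos'],s['orientation'][2],b,vb-.5))
```

```bash
python3 look.py w4
```

```text
[-0.3  0.4  0.4] [ 0.5469 -0.0749  0.0684] vb 197 vt 254.3 lean,dx [2.2  5.04]
```

inch_along(ticks=[0, 0, 0.0005, 0, -0.0015, 0, 0.0005, 0, -0.003, 0, 0.0005, 0, -0.0035, 0, 0.0008, 0, -0.0035, 0, 0.001, 0, -0.0035, 0, 0.001, 0], clamp_n=6)

```text
clock: 14.72
tool_pos: [0.5505, -0.076, 0.0679]
orientation: [180.0, 0.1, 161.7]
contact_force: [0.0, -0.7, 4.3]
width: 0.0258
grasp_force: 6.0
```

```bash
python3 look.py w5
```

Run:
```python
from ang import *
f=dict(np.load('pics/w5.npz'))
S=None
from bench import robot
S=robot.grab_frame('side');T=robot.grab_frame('top');np.savez('pics/side5.npz',**S)
c=np.zeros((500,800,3),np.uint8);c[:400,:400]=f['img'][:,120:520];c[:,400:]=cv2.resize(S['img'][80:205,280:380],None,fx=4,fy=4,interpolation=2)
cv2.imwrite('pics/c5.png',c[:,:,::-1])
```

```text
[ 0.  -0.7  4.3] [ 0.5505 -0.076   0.0679] vb 194 vt 257.3 lean,dx [0.14 5.74]
```

View pics/c5.png

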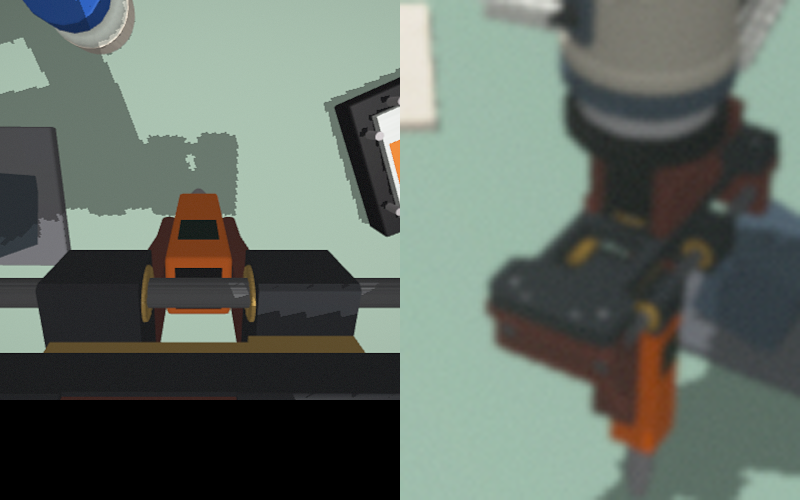

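Run:
```python
from ang import *
S=dict(np.load('pics/side5.npz'))
hsv=cv2.cvtColor(S['img'],cv2.COLOR_RGB2HSV);m=(hsv[...,0]<14)&(hsv[...,1]>170)&(hsv[...,2]>70)
P=[]
for v in range(155,200):
    u=np.where(m[v,325:355])[0]
    if len(u)>2: P.append((v,u.min()+325,u.max()+325));
for p in P: print(*p,end=' | ')
R=np.array([(p[2],p[0]) for p in P if 165<=p[0]<=188]);k=np.polyfit(R[:,1],R[:,0],1);print('\nright edge du/dv',k)
g=np.array([.5505,-.076,.087])
yaw=np.radians(161.7);X=np.array([np.cos(yaw),np.sin(yaw),0]);Y=np.array([np.sin(yaw),-np.cos(yaw),0])
for t in(-6,-3,0,3,6,9):
    t_=np.radians(t);a=np.cos(t_)*np.array([0,0,1])+np.sin(t_)*X;b=np.cos(t_)*X-np.sin(t_)*np.array([0,0,1])
    q=[[proj(S,g+sx*.013*b+sy*.013*Y+z*a) for z in(-.045,.01)] for sx,sy in((1,1),(1,-1),(-1,1),(-1,-1))]
    print(t,[(np.round(c[0],1).tolist(),round((c[1]-c[0])[0]/(c[1]-c[0])[1],3)) for c in q])
W=dict(np.load('pics/w5.npz'));
hw=cv2.cvtColor(W['img'],cv2.COLOR_RGB2HSV);mm=(hw[...,0]<18)&(hw[...,1]>150)&(hw[...,2]>70)
for v in(195,200,205,210): 
    u=np.where(mm[v,280:360])[0]+280;print(v,u.min(),u.max())
print([proj(W,g+.013*X+s*.013*Y+np.array([0,0,z])).round(1).tolist() for s in(1,-1) for z in(-.045,.045)], proj(W,g-np.array([0,0,.087])).round(1))
```

```text
164 341 346 | 165 340 345 | 166 340 345 | 167 340 344 | 168 340 344 | 169 340 344 | 170 340 344 | 171 340 344 | 172 340 344 | 173 340 344 | 174 340 347 | 175 340 347 | 176 340 347 | 177 339 347 | 178 340 347 | 179 340 347 | 180 340 347 | 181 339 347 | 182 340 346 | 183 339 346 | 184 339 346 | 185 339 346 | 186 335 346 | 187 334 345 | 188 334 344 | 189 336 344 | 190 338 343 | 191 339 342 | 
right edge du/dv [7.60869565e-02 3.32112319e+02]
-6 [([340.9, 193.4], np.float64(0.064)), ([346.7, 186.0], np.float64(0.051)), ([330.1, 189.9], np.float64(0.085)), ([336.0, 182.6], np.float64(0.072))]
-3 [([339.9, 193.3], np.float64(0.004)), ([345.7, 185.9], np.float64(-0.008)), ([329.1, 189.3], np.float64(0.027)), ([335.0, 182.1], np.float64(0.014))]
0 [([338.9, 193.1], np.float64(-0.058)), ([344.8, 185.8], np.float64(-0.07)), ([328.1, 188.7], np.float64(-0.034)), ([334.1, 181.5], np.float64(-0.046))]
3 [([337.9, 192.9], np.float64(-0.124)), ([343.8, 185.6], np.float64(-0.135)), ([327.2, 188.0], np.float64(-0.098)), ([333.2, 180.8], np.float64(-0.11))]
6 [([336.9, 192.7], np.float64(-0.193)), ([342.8, 185.3], np.float64(-0.204)), ([326.2, 187.3], np.float64(-0.165)), ([332.2, 180.2], np.float64(-0.177))]
9 [([335.9, 192.4], np.float64(-0.267)), ([341.8, 185.1], np.float64(-0.277)), ([325.3, 186.6], np.float64(-0.237)), ([331.3, 179.5], np.float64(-0.247))]
195 300 336
200 299 337
205 298 338
210 297 339
[[336.4, 201.2], [350.6, 270.7], [299.5, 201.2], [285.0, 270.7]] [318.  200.6]
```

inch_along(ticks=[0, 0, 0.0003, 0, 0, 0, 0.0006, 0, 0, 0, 0.0006, 0, 0, 0, 0.0006, 0], clamp_n=6)

```text
clock: 15.38
tool_pos: [0.551, -0.0762, 0.0676]
orientation: [180.0, 0.1, 161.7]
contact_force: [-0.1, -1.0, 6.9]
width: 0.0261
grasp_force: 6.0
```

```bash
python3 look.py w6
```

```text
[-0.1 -1.   6.9] [ 0.551  -0.0762  0.0676] vb 194 vt 257.3 lean,dx [0.2 5.8]
```

inch_along(ticks=[0, 0, 0, 0, 0, 0, 0, 0, 0, 0, 0, 0], clamp_n=30)

```text
clock: 15.8
tool_pos: [0.551, -0.0762, 0.0676]
orientation: [180.0, 0.1, 161.7]
contact_force: [0.4, -0.8, 7.3]
width: 0.0263
grasp_force: 30.0
```

```bash
python3 look.py w7
```

```text
[ 0.4 -0.8  7.3] [ 0.551  -0.0762  0.0676] vb 194 vt 257.3 lean,dx [0.2  5.78]
```

inch_along(ticks=[0, 0, -0.02, 0, 0, 0, -0.05, 0, 0, 0, -0.07, 0, 0, 0, -0.08, 0, 0, 0, -0.08, 0])

```text
clock: 16.48
tool_pos: [0.5502, -0.0759, 0.147]
orientation: [180.0, 0.0, 161.7]
contact_force: [-0.6, -0.4, -1.9]
width: 0.0257
grasp_force: 30.0
```

```bash
python3 look.py w8
```

```text
[-0.6 -0.4 -1.9] [ 0.5502 -0.0759  0.147 ] vb 194 vt 257.3 lean,dx [0.12 5.74]
```

inch_along(ticks=[0.008, 0.025, 0, 0, 0.022, 0.07, 0, 0, 0.037, 0.12, 0, 0, 0.053, 0.17, 0, 0, 0.068, 0.22, 0, 0, 0.079, 0.25, 0, 0, 0.0828, 0.2645, 0, 0, 0.0828, 0.2645, 0.015, 0, 0.0828, 0.2645, 0.028, 0, 0.0828, 0.2645, 0.028, 0])

```text
clock: 17.77
tool_pos: [0.5532, 0.1996, 0.117]
orientation: [-179.9, -0.2, 161.6]
contact_force: [-0.2, 0.1, -2.0]
width: 0.026
grasp_force: 30.0
```

```bash
python3 look.py w9
```

Run:
```python
from ang import *
from bench import robot
f=dict(np.load('pics/w9.npz'))
S=robot.grab_frame('side');np.savez('pics/side9.npz',**S)
c=np.zeros((500,800,3),np.uint8);c[:,:400]=cv2.resize(f['img'][125:225,280:360],None,fx=5,fy=5,interpolation=2);c[:,400:]=cv2.resize(S['img'][225:350,260:360],None,fx=4,fy=4,interpolation=2)
cv2.imwrite('pics/c9.png',c[:,:,::-1])
```

```text
[-0.2  0.1 -2. ] [0.5532 0.1996 0.117 ] vb 194 vt 257.3 lean,dx [-0.08  5.68]
```

View pics/c9.png

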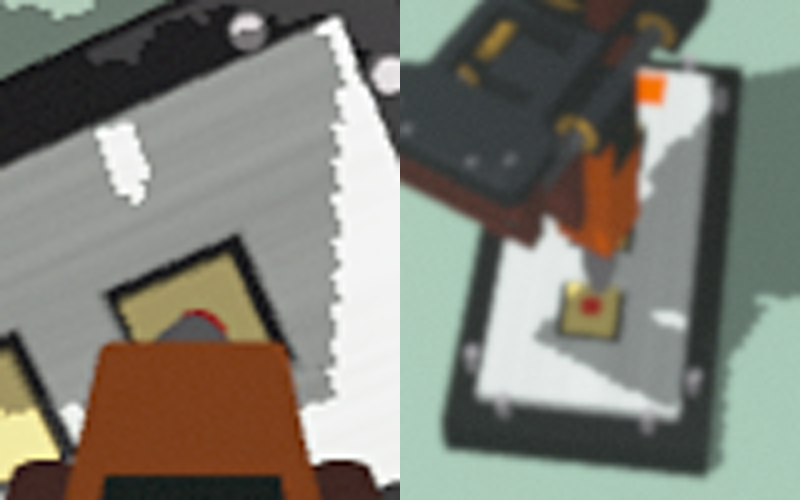

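Left (wrist): the nose tip is at about (190,313), with the red dot's edge just behind it at about (205,322) and the marked core around it. Right (side): the tip ends at about (601,289), with the dot at (591,305).

Create tip.py:
```python
from ang import *
import sys
np.set_printoptions(precision=4,suppress=True)
S=dict(np.load('pics/side9.npz'));W=dict(np.load('pics/w9.npz'))
tcp=np.array([.5532,.1996,.117]);y=np.radians(161.7);X=np.array([np.cos(y),np.sin(y),0]);Y=np.array([np.sin(y),-np.cos(y),0])
zt=.117-.0677
p=plane(S,(260+201/4-.5,225+289/4-.5),zt);print('side tip',p,'tool xy',X@(p-tcp),Y@(p-tcp))
p=plane(W,(318,187.6),zt);print('wrist tip front edge',p,'tool x',X@(p-tcp),'y',Y@(p-tcp))
# dot: red pixels
for n,f in(('side',S),('w',W)):
    h=cv2.cvtColor(f['img'],cv2.COLOR_RGB2HSV);m=((h[...,0]<3)|(h[...,0]>174))&(h[...,1]>170)&(h[...,2]>60)
    v,u=np.where(m[:,:]);k=(abs(u-(308 if n=='side' else 319))<12)&(abs(v-(301 if n=='side' else 188))<8);v,u=v[k],u[k]
    print(n,'dot px',u.min(),u.max(),v.min(),v.max(),u.mean(),v.mean(),len(u))
    if n=='side': print('dot',plane(f,(u.mean(),v.mean()),.032))
    else:
        i=np.argsort(v)[:3];q=plane(f,(u.max()+.5,v[u==u.max()].mean()),.032);t=plane(f,(u[v==v.min()].mean(),v.min()-.5),.032);print('dot right/top',X@(q-tcp),Y@(q-tcp),X@(t-tcp),Y@(t-tcp))
for c in ((110,293),(238,238),(295,362)): # window corners in wrist crop, z=.030
    q=plane(W,(280+c[0]/5-.5,125+c[1]/5-.5),.030);print('win',q,X@(q-tcp),Y@(q-tcp))
```

```bash
python3 tip.py
```

```text
side tip [0.5445 0.2039 0.0493] tool xy 0.009645345082545196 0.001382154544939855
wrist tip front edge [0.5417 0.2032 0.0493] tool x 0.012016107947444624 y -0.00015720444776563518
side dot px 307 308 301 301 307.5 301.0 2
dot [0.5489 0.2023 0.032 ]
w dot px 319 322 187 188 320.5 187.5 4
dot right/top 0.007065883483055708 0.00390819924978957 0.008487353031955256 0.0011597137177507047
win [0.5377 0.1885 0.03  ] 0.01120720624684384 -0.015383778430155691
win [0.5353 0.214  0.03  ] 0.021491787145830634 0.008074843372878749
win [0.5611 0.2169 0.03  ] -0.002052300114744782 0.01886350692592933
```

inch_along(ticks=[-0.004, 0.001, 0.004, 0, -0.004, 0.001, 0.009, 0, -0.004, 0.001, 0.013, 0, -0.004, 0.001, 0.0145, 0, -0.004, 0.001, 0.0145, 0])

```text
clock: 18.5
tool_pos: [0.5583, 0.201, 0.1043]
orientation: [-180.0, -0.0, 161.7]
contact_force: [0.3, -0.6, -2.5]
width: 0.0258
grasp_force: 30.0
```

```bash
python3 look.py w10
```

Run:
```python
from ang import *
from bench import robot
f=dict(np.load('pics/w10.npz'))
S=robot.grab_frame('side');np.savez('pics/side10.npz',**S)
c=np.zeros((500,800,3),np.uint8);c[:,:400]=cv2.resize(f['img'][150:212,295:345],None,fx=8,fy=8,interpolation=2)[:500].copy() if False else cv2.resize(f['img'][150:212,295:345],(400,500),interpolation=2);c[:,400:]=cv2.resize(S['img'][265:327,283:333],(400,500),interpolation=2)
cv2.imwrite('pics/c10.png',c[:,:,::-1])
```

```text
[ 0.3 -0.6 -2.5] [0.5583 0.201  0.1043] vb 194 vt 257.3 lean,dx [0.07 5.73]
```

View pics/c10.png

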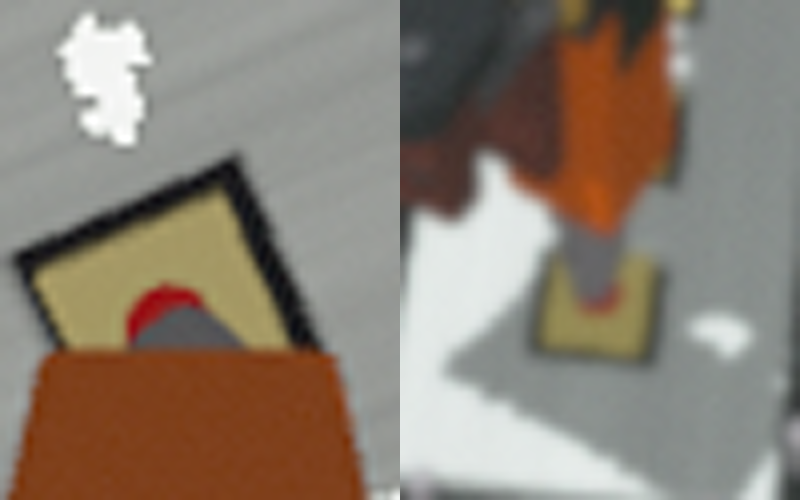

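The tip is about 1.9 mm too far towards tool +y: it projects to (187,329) against the dot centre at (170,322) in the left crop. The side view agrees. I'll correct that and press.

inch_along(ticks=[0.0006, -0.0019, 0, 0, 0.0006, -0.0019, 0.001, 0, 0.0006, -0.0019, 0.002, 0, 0.0006, -0.0019, 0.003, 0, 0.0006, -0.0019, 0.004, 0, 0.0006, -0.0019, 0.005, 0, 0.0006, -0.0019, 0.006, 0, 0.0006, -0.0019, 0.0068, 0, 0.0006, -0.0019, 0.0068, 0])

```text
clock: 19.73
tool_pos: [0.5573, 0.1993, 0.0977]
orientation: [-180.0, -0.0, 161.7]
contact_force: [-0.0, -0.0, -0.2]
width: 0.0259
grasp_force: 30.0
```

Run:
```python
from bench import robot
import numpy as np
v=[]
for i in range(3): robot.grab_frame('top');s=robot.get_state();v.append(s['contact_force'])
print(np.mean(v,0),s['tool_pos'])
```

```text
[-0.84442938  0.19142461  0.44560961] [0.55732254 0.19931321 0.09776518]
```

inch_along(ticks=[0, 0, 0.0006, 0, 0, 0, 0.001, 0, 0, 0, 0.001, 0, 0, 0, 0.001, 0, 0, 0, 0.001, 0])

```text
clock: 20.5
tool_pos: [0.5573, 0.1993, 0.0967]
orientation: [180.0, 0.0, 161.7]
contact_force: [-0.7, 0.6, 1.1]
width: 0.0263
grasp_force: 30.0
```

```bash
python3 look.py w11
```

Run:
```python
from ang import *
from bench import robot
f=dict(np.load('pics/w11.npz'));v=[]
for i in range(6): S=robot.grab_frame('side');v.append(robot.get_state()['contact_force'])
print(np.mean(v,0))
c=np.zeros((500,800,3),np.uint8);c[:,:400]=cv2.resize(f['img'][150:212,295:345],(400,500),interpolation=2);c[:,400:]=cv2.resize(S['img'][235:347,263:353],(400,500),interpolation=2)
cv2.imwrite('pics/c11.png',c[:,:,::-1])
```

```text
[-0.7  0.6  1.1] [0.5573 0.1993 0.0967] vb 194 vt 257.3 lean,dx [0.08 5.75]
[-0.68579529 -0.06192579  1.28976473]
```

View pics/c11.png

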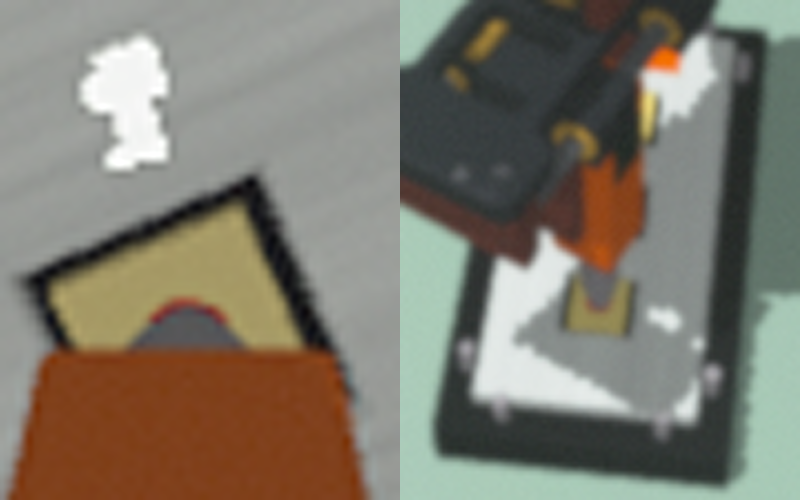

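The wrist view shows an even red rim around the tip at (185,305), so it is centred on the dot. The core has sunk about 3 mm at roughly 3.3 N, the gauge leans about 0.1° and the plate is level.

```bash
python3 -c "
from bench import robot
print(robot.finish_job())"
```

```text
the job is handed in; nothing more can be done
None
```

I pressed the plate flat and handed the job in with the gauge held upright on the red dot, pressing at about 3 N with the core sunk about 3 mm; the tray, jar and caliper were left alone.

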